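Plug the drip deck and tuck in its drip strip

ROBOT

A 7-joint arm with a two-finger parallel gripper is mounted at the origin on the work surface. World frame = base frame: x ahead of the robot, y to its left, z up, the work surface at z = 0. Lengths are in m, angles in rad, forces in N, time in s.
With the tool pointing down it reaches from about 0.4 to 0.85 m from the base axis. Payload 4.5 kg.
Tool frame: the origin (TCP) lies at the very end of the fingers, on their centre line; the grasp point (between the pads) lies 19 mm behind it; z points along the fingers, y is the line along which they close (so a half turn about z gives the same grasp; the last joint's range is limited). The gripper opens to 88 mm and grips with 3 to 60 N. Pads are 18 mm wide; open, the fingers measure 123 mm over their backs; the gripper's body (75 mm by 187 mm) begins 45 mm behind the grasp point.
Start: joints at [1.197, 0.689, -0.195, 1.565, 0.157, 0.902, -0.215], TCP at [0.248, -0.574, 0.239] pointing down, gripper open.
Joint ranges: [-3.01, 3.01], [-0.46, 2.08], [-1.47, 1.51], [0.13, 2.56], [-1, 4.14], [0.04, 2.09], [-2.66, 2.66]. Speed limits (rad/s): [2.57, 2.57, 3.14, 3.14, 3.14, 3.14, 3.14].

INTERFACE

Orientations are given as a unit quaternion [x, y, z, w].
In Python, from plant import r gives the robot as it stands. The module is installed in compiled form; this text tells all that it offers.
- The arm moves only by the tool step_arm, never from a script. Its argument "increments" is a list of rows, each a list of 2 entries, a list of its own where there are three numbers: the shift along the world's x, y, z in cm, then the turn, a rotation vector about the world's x, y, z in degrees. A call has exactly 10 rows; each row shifts and turns the commanded pose from where the row before left it; what a row does not reach is not made up. A row lasts 1/10 s, in which the tool goes at most 50 mm and 8.59 degrees, less where a joint would pass 70% of its speed; a pose out of reach is approached as far as the arm can. A call is refused whole if a number of a shift passes 5 or a number of a turn 8.59, either way. A call with a gripper value outside its range is refused whole. "fingers" is the opening, from 0 (shut) to 1 (fully open), set as the call begins (left out, the last holds). The fingers move at their own pace and stop on an object; "grip_force" is the grip in N (left out, the last holds). Time passes only in rows, so rows that do not move let the fingers close, or fill a call up. It gives the time, the measured TCP pose, the force, the opening and the grip force at its end, in the units of the state.
- r.get_state(): the state, without advancing time (a new reading comes with each control period).
- r.snapshot(name): name is "side" or "top"; returns (picture, depth): 420x560x3 uint8, red, green, blue; 420x560 float32, m along the optical axis (not along the pixel's ray), 0 where there is no reading.
- r.calibration(name): a dict with "fov_y" (degrees; the focal length in pixels is half the picture's height over the tangent of half this angle, whatever the lens; pixels are square), "cx", "cy" (the principal point, pixels), "k1" (the pictures are not rectified: a ray, as slopes to the right and down, at radius r is drawn at 1 + k1 r^2 times it, then the intrinsics apply), "R" (3x3) and "t" (3): a world point X has camera coordinates R X + t. Camera axes: x right, y down, z forward; pixel columns grow to the right and rows downward; lengths in m; the calibration is good to about 2 mm. A picture is of the moment at which its call begins. calibration takes no time and is no camera call.
- r.finish_job(): hands the job in; it is judged then, once.
The state is a dict: "clock": time; "q": joint angles; "qd": joint speeds; "joint_torque": joint torques, N m; "tool_pos": TCP position; "eef_rot": TCP orientation; "contact_force": force on the tool from outside, world axes, zero at the start; "moment": the same for the moment, N m; "opening": opening from 0.0 (shut) to 1.0 (fully open); "finger_force": force on a finger pad.
Only numpy, scipy, OpenCV 4.12 (cv2) and the standard library are available. Lean on these libraries where they do the work, as an engineer would, in place of code of your own. Each camera call takes 0.05 s, during which the arm holds its last target. There are 200 camera calls.

TASK

Get the disgorging bench's drip deck ready: push the red square plug fully home into the drain hole of the white deck and let go of it, then take the copper drip strip by its wooden grip and tuck its free front edge about 25 mm (up to the scribed line) under the near edge of the green lapped board, square to it and about midway between the two battens, without lifting the board. Finish while still holding the strip, pressing it firmly down so that it lies flat on the deck; leave everything else where it stands.

Things in the scene. Friction and masses are not known exactly. Their poses are not given: they have to be found in the camera images.
- deck: Fixed white plastic slab, 280 (its x) x 320 (its y) x 35 high, its top 35 above the table. Origin: centre of its underside; x points from its open front to the wooden rail at its back (its top 56 above the table, 16 thick, centred at x = 132); y to its left. Its yaw varies. Hard, does not give.
- socket (a point): Centre of the mouth of the square drain hole in the deck's top, 120 to the deck's left and 90 in front of its origin. Hole 31 x 31, sides along the deck's x and y, through the 35 deck, with a 2 chamfer. Axes as the deck's.
- lap_edge (a point): Point on the deck's top right under the middle of the lapped board's near edge, 20 behind the deck's origin; fixed to the deck. Axes as the deck's: x points in under the board. The board lies on two dark battens 9 high, 12 wide, inner faces at y = -95 and +95, which start 15 in front of this edge: a slot 9 high and 190 wide is open under the edge.
- lap (a joint): Angle of the lapped board (rad): 0 lying level on the battens, grows as its near edge is lifted. Green-painted wooden board, 214 wide (y), 95 from near edge back to its hinge (x), 9 thick, its top 18 above the deck. 150 g, kept down by its own weight only.
- strip: Copper plate 90 (x) x 150 (y) x 4 thick with a dark wooden grip batten standing along its back edge: batten 12 thick (x), 150 long (y), from 4 to 44 above the plate's underside, centred at x = -39. About 0.3 kg. Origin: centre of the plate's underside, x points to the free front edge (at x = 45), z up. A dark line is scribed across the plate 25 behind the front edge. Starts flat on the table, on the robot's right.
- strip_edge (a point): Middle of the strip's free front edge, on its underside. Axes as the strip's.
- plug: Square drain plug standing upright on its foot on the table, on the robot's left. From the bottom: black shank 28 x 28, 26 long, its lowest 4 reduced to 24 x 24; red flange 40 x 40 x 6 (26 to 32 up); red square knob 22 x 22 to grip, from 32 to 64 up. Origin: centre of the foot; x and y along the sides of the square. About 80 g. Fits the drain hole in any of its four quarter turns; home when the flange lies on the deck.
- plug_shoulder (a point): Centre of the plug at the underside of its flange, 26 above its foot.
- stopper: Bystander, to be left alone: turned steel bottle stopper standing upright, 38 diameter, 58 tall (mm). Origin: centre of its underside.
- cap_bowl: Bystander, to be left alone: white ceramic bowl with caps in it, 100 diameter, 45 tall (mm). Origin: centre of its underside.
- dosage_jar: Bystander, to be left alone: amber glass jar with steel lid, 66 diameter, 110 tall (mm). Origin: centre of its underside.
- brush: Bystander, to be left alone: hand brush lying flat along its own x (mm). Origin: centre of its underside (as it lies, near its middle).
- tumbler: Bystander, to be left alone: clear glass tumbler, 68 diameter, 90 tall (mm). Origin: centre of its underside.
- cork_block: Bystander, to be left alone: cork block 60 x 90 x 30 (mm). Origin: centre of its underside.
- cuvee: Bystander, to be left alone: standing green bottle, 86 diameter, 300 tall (mm). Origin: centre of its underside.
Mind the look-alikes: they are no part of the job. Several things look just like the plug: the one meant starts nearest to the robot's base.

How it is judged:
On the way, in this order (a step that is already met when the one before it is completed fails the run):
1. the plug is fully home in the drain hole and let go of (horizontal distance between plug_shoulder and socket below 0.004 m and z of plug_shoulder in the frame of socket between -0.003 and 0.003 m and angle between plug's own z axis and vertical below 0.07 rad and contact force between the fingers and plug below 0.1 N), for 0.2 s.
2. the strip's front edge is tucked 15 to 40 mm under the lapped board, which still lies down (x of strip_edge in the frame of lap_edge between 0.015 and 0.04 m and y of strip_edge in the frame of lap_edge between -0.025 and 0.025 m and z of strip_edge in the frame of lap_edge below 0.005 m and angle between the x axis of strip and the x axis of deck, either way round below 0.12 rad and value of joint lap below 0.03 rad), for 0.2 s.
At the end, for the whole second after the job is handed in: Plug home (4 mm sideways, flange within 3 mm) and released; strip edge 15-40 mm under the board, within 25 mm of midway, square to 0.12 rad, flat (3 mm, 0.035 rad), pressed on the deck with over 7 N and still held; board down (under 0.03 rad) (all of step 1 and all of step 2 and z of strip in the frame of lap_edge below 0.003 m and angle between strip's own z axis and vertical below 0.035 rad and contact force between strip and deck above 7 N and contact force between the fingers and strip above 2 N and linear speed of strip below 0.02 m/s); the arm keeps its last pose, push and grip.
It fails at once if the lapped board is lifted (more than 0.05 rad, 5 mm at its edge) (value of joint lap above 0.05 rad).
It fails at once if a bystander is shifted by more than 20 mm (distance of any of stopper, cap_bowl, dosage_jar, brush, tumbler, cork_block, cuvee from where it was at the start of the episode above 0.02 m).
It also fails if it takes over 54 s, if anything falls off the work surface, if the arm or the gripper's body presses on something with over 40 N, if the wrist force passes 120 N, or if a joint passes its speed limit or range.

## Working session

There is one attempt and no reset: what is moved stays moved. The work goes in short steps, Python scripts to look and compute and a tool call to move; the robot and the scene stay as the last step left them, time stands still between calls to the robot, and variables do not carry over. Pictures are saved under pics/ and viewed, at most 10 in all, crops included, and the job is handed in when it is done.

Besides the shell and the picture viewer there is one more tool, called after "Call:" by a JSON object that holds its "fn" and its "kwargs". step_arm: Moves the arm, as the interface text tells. Its arguments: {"type":"object","properties":{"increments":{"type":"array","items":{"type":"array"}},"fingers":{"type":"number"},"grip_force":{"type":"number"}},"required":["increments"]}

```bash
mkdir -p pics; cat > h.py <<'E'
import numpy as np, cv2
from plant import r
def cal(n):
    c=r.calibration(n); f=210/np.tan(np.radians(c["fov_y"])/2)
    return c,f,np.array(c["R"]),np.array(c["t"])
def undist(n,px):
    c,f,R,t=cal(n); px=np.atleast_2d(np.asarray(px,float))
    d=(px-[c["cx"],c["cy"]])/f; s=d.copy()
    for _ in range(20): s=d/(1+c["k1"]*(s**2).sum(1,keepdims=True))
    return s
def ray(n,px):
    c,f,R,t=cal(n); s=undist(n,px)
    D=np.c_[s,np.ones(len(s))]@R
    return -R.T@t,D
def onplane(n,px,z):
    o,D=ray(n,px); return o+D*((z-o[2])/D[:,2])[:,None]
def cloud(n,depth):
    v,u=np.mgrid[0:420,0:560]; o,D=ray(n,np.c_[u.ravel(),v.ravel()])
    P=o+D*depth.ravel()[:,None]; P[depth.ravel()==0]=np.nan
    return P.reshape(420,560,3)
def proj(n,X):
    c,f,R,t=cal(n); p=np.atleast_2d(X)@R.T+t; s=p[:,:2]/p[:,2:]
    s=s*(1+c["k1"]*(s**2).sum(1,keepdims=True)); return s*f+[c["cx"],c["cy"]]
E
python3 - <<'E'
from h import *
for n in("top","side"):
    p,d=r.snapshot(n); cv2.imwrite(f"pics/{n}0.png",p[:,:,::-1]); np.savez(f"{n}0.npz",p=p,d=d)
    c,f,R,t=cal(n); print(n,f,c["k1"],-R.T@t,R[2],(d==0).mean())
s=r.get_state(); print({k:np.round(v,3) for k,v in s.items()})
E
```

```text
top 536.2269075461695 0.060538922857806855 [0.33579421 0.16496679 1.90399941] [ 9.68739539e-02 -9.36475855e-04 -9.95296217e-01] 0.00399234693877551
side 464.49726042177986 0.029613174080143318 [-0.07808458  0.77002869  1.11747155] [ 0.4515627  -0.44654483 -0.77245637] 0.003996598639455782
{'clock': np.float64(0.1), 'q': array([ 1.197,  0.69 , -0.195,  1.566,  0.157,  0.903, -0.215]), 'qd': array([ 0.001, -0.003, -0.   , -0.003, -0.001, -0.   , -0.001]), 'joint_torque': array([-4.0000e-03, -5.2850e+01, -1.2720e+00, -1.5384e+01, -5.3000e-02,
        2.0000e-03,  0.0000e+00]), 'tool_pos': array([ 0.248, -0.573,  0.238]), 'eef_rot': array([ 0.979,  0.203, -0.   , -0.001]), 'contact_force': array([0.187, 0.856, 0.53 ]), 'moment': array([-0.047, -0.001,  0.033]), 'finger_force': np.float64(0.0), 'opening': np.float64(1.001)}
```

View pics/top0.png

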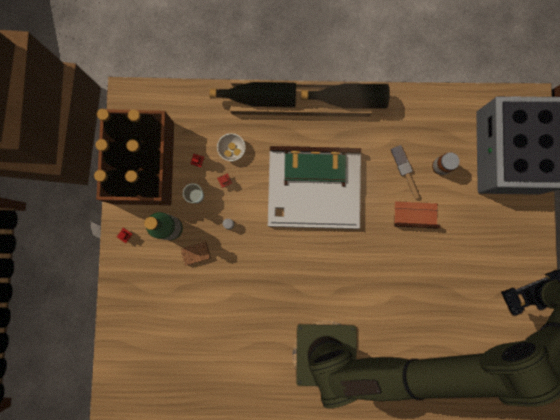

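View pics/side0.png

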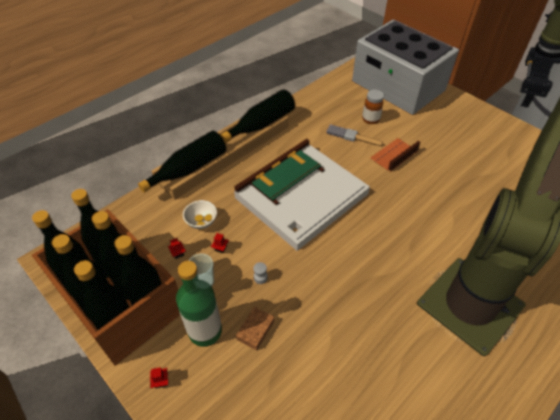

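The top view has +x up and +y left. Red plugs are at (197,159), (224,181) and (124,235). The deck is centred near (314,188) with its hole at (279,212). The copper strip is at (415,215), with its batten on the near side.

```bash
python3 - <<'E'
from h import *
for n in("top","side"):
    z=np.load(n+"0.npz"); p,d=z["p"],z["d"]; P=cloud(n,d)
    hsv=cv2.cvtColor(p,cv2.COLOR_RGB2HSV); H,S,V=[hsv[...,i].astype(int) for i in range(3)]
    red=((H<4)|(H>176))&(S>200)&(V>90)
    k,l,st,ce=cv2.connectedComponentsWithStats(red.astype(np.uint8))
    for i in range(1,k):
        if st[i,4]>25:
            q=P[l==i]; print(n,"red",st[i],np.nanmedian(q,0).round(3),"zmax",np.nanmax(q[:,2]).round(3)); 
            t=q[q[:,2]>.055]; print("   knobtop",len(t),np.nanmean(t,0).round(4), "dist",np.hypot(*np.nanmedian(q,0)[:2]).round(3))
    cop=(H<12)&(S>150)&(V>90)&~red
    roi=P[...,1]; cop&=(P[...,2]<.06)&(P[...,1]<0.02)&(P[...,0]>.3)
    k,l,st,ce=cv2.connectedComponentsWithStats(cop.astype(np.uint8))
    for i in range(1,k):
        if st[i,4]>150:
            q=P[l==i]; print(n,"cop",st[i],np.nanmedian(q,0).round(3))
            v,u=np.nonzero(l==i); W=onplane(n,np.c_[u,v],.004); print(cv2.minAreaRect(W[:,:2].astype(np.float32)*1000))
    wh=(S<60)&(V>120)&(abs(P[...,2]-.035)<.008)
    k,l,st,ce=cv2.connectedComponentsWithStats(wh.astype(np.uint8)); i=1+st[1:,4].argmax()
    v,u=np.nonzero(l==i); W=onplane(n,np.c_[u,v],.035); print(n,"deck",st[i],cv2.minAreaRect(W[:,:2].astype(np.float32)*1000), np.nanmedian(P[l==i],0))
a=np.load("top0.npz")["p"]; A=cv2.resize(a[140:240,260:450],None,fx=4,fy=4,interpolation=cv2.INTER_CUBIC)
cv2.imwrite("pics/topcrop.png",A[:,:,::-1])
E
```

```text
top red [119 229   8  13  47] [0.398 0.703 0.061] zmax 0.077
   knobtop 32 [0.3989 0.7037 0.0635] dist 0.808
top cop [394 202  44  23 878] [ 0.496 -0.315  0.003]
((496.3125, -314.34588623046875), (150.114013671875, 76.08128356933594), 88.37805938720703)
top deck [ 268  151   93   77 4079] ((568.6312255859375, 48.99321746826172), (319.486572265625, 262.6373596191406), 88.67179870605469) [0.53425342 0.04735892 0.03409687]
side red [212 234  14  17 137] [0.589 0.371 0.042] zmax 0.068
   knobtop 47 [0.5939 0.3659 0.0622] dist 0.697
side red [170 240  11   7  50] [0.664 0.464 0.063] zmax 0.068
   knobtop 46 [0.6635 0.4648 0.0631] dist 0.81
side red [151 369  17  18 222] [0.392 0.709 0.039] zmax 0.068
   knobtop 90 [0.3956 0.7061 0.0629] dist 0.81
side cop [372 139  38  31 506] [ 0.5   -0.303  0.005]
((497.7468566894531, -314.8394470214844), (73.43762969970703, 149.4716033935547), 2.4433188438415527)
side deck [ 236  146  133  100 4873] ((571.50390625, 51.619224548339844), (324.3651428222656, 273.0161437988281), 89.50169372558594) [0.52927269 0.06972414 0.03447219]
```

View pics/topcrop.png

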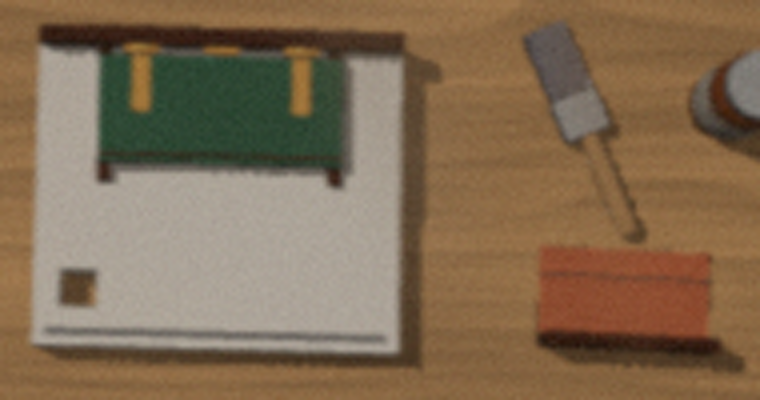

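The crop shows the deck with the hole at crop (77,287), which is top pixel (279,212). The board's near edge is at crop row 163 and the battens are at crop columns 104 and 335. The strip's scribed line is on the far (+x) side, so its front edge already faces the deck's x. The target plug is the one at about (0.594, 0.366), 0.70 m from the base; the others are at 0.81 m. I'll refine these positions once more.

```bash
cat > m.py <<'E'
from h import *
def run(suf):
  out=[]
  for n in("top","side"):
    z=np.load(n+suf+".npz"); p,d=z["p"],z["d"]; P=cloud(n,d)
    hsv=cv2.cvtColor(p,cv2.COLOR_RGB2HSV); H,S,V=[hsv[...,i].astype(int) for i in range(3)]
    # plug
    near=np.hypot(P[...,0]-.594,P[...,1]-.366)<.045
    red=((H<8)|(H>172))&(S>150)&(V>50)&near
    v,u=np.nonzero(red&(P[...,2]>.055)&(P[...,2]<.075)); W=onplane(n,np.c_[u,v],.064)
    if len(u): print(n,"knob",len(u),W.mean(0).round(4),"med z",np.median(P[v,u,2]).round(4),cv2.minAreaRect(W[:,:2].astype(np.float32)*1000))
    v,u=np.nonzero(red); print("  red all",len(u), cv2.minAreaRect(onplane(n,np.c_[u,v],.032)[:,:2].astype(np.float32)*1000) if len(u) else "")
    # hole
    q=onplane(n,np.stack(np.mgrid[0:560,0:420],-1).reshape(-1,2),.035).reshape(560,420,3).transpose(1,0,2)
    hole=(np.hypot(q[...,0]-.485,q[...,1]-.175)<.05)&(V<135)&((S>70)|(V<90))
    v,u=np.nonzero(hole); 
    if len(u): W=onplane(n,np.c_[u,v],.035); print(n,"hole",len(u),cv2.minAreaRect(W[:,:2].astype(np.float32)*1000),W.mean(0).round(4))
    # green board near edge
    g=(H>50)&(H<95)&(S>90)&(abs(P[...,2]-.053)<.012)
    v,u=np.nonzero(g); W=onplane(n,np.c_[u,v],.053)
    k=(abs(W[:,0]-.63)<.12)&(abs(W[:,1]-.05)<.14); print(n,"board",cv2.minAreaRect(W[k][:,:2].astype(np.float32)*1000))
    # deck front & sides fit
    wh=((S<70)&(V>110)&(abs(P[...,2]-.035)<.01)).astype(np.uint8)
    l=cv2.connectedComponentsWithStats(wh)[1:3]; i=1+l[1][1:,4].argmax(); v,u=np.nonzero(l[0]==i); W=onplane(n,np.c_[u,v],.035)
    y=W[:,1];x=W[:,0]; fr=[];L=[];Rr=[]
    for c in np.arange(-.07,.16,.01):
        s=abs(y-c)<.005; fr.append((c,np.percentile(x[s],.5)))
    for c in np.arange(.45,.66,.01):
        s=abs(x-c)<.005; L.append((c,y[s].max())); Rr.append((c,y[s].min()))
    for nm,a in(("front",fr),("left",L),("right",Rr)):
        a=np.array(a); f=np.polyfit(a[:,0],a[:,1],1); print("  ",nm,"slope deg",np.degrees(f[0]).round(2),"at mid",a[:,0].mean().round(3),np.polyval(f,a[:,0].mean()).round(4))
if __name__=="__main__":
  run("0")
  z=np.load("top0.npz"); p,d=z["p"],z["d"]; P=cloud("top",d)
  for nm,uv,zz in(("stopper",(228,224),.058),("bowl",(231,148),.045),("tumbler",(193,194),.09),("cork",(196,254),.03),("cuvee",(150,223),.3),("plug2",(197,159),.064),("plug",(224,181),.064)):
    print(nm,onplane("top",uv,zz)[0].round(3),P[uv[1],uv[0]].round(3))
  for n,c in(("top",(224,181)),("side",(220,242))):
    p=np.load(n+"0.npz")["p"]; q=p[c[1]-18:c[1]+18,c[0]-18:c[0]+18]; 
    globals()[n]=cv2.resize(q,(390,390),interpolation=cv2.INTER_CUBIC)
  cv2.imwrite("pics/plug.png",np.hstack([top,side])[:,:,::-1])
E
python3 m.py
```

```text
top knob 38 [0.5974 0.3645 0.064 ] med z 0.0632 ((597.2570190429688, 364.08282470703125), (21.93517303466797, 20.054590225219727), 27.739686965942383)
  red all 103 ((597.2682495117188, 364.2482604980469), (36.576934814453125, 37.710365295410156), 27.8577938079834)
top hole 65 ((468.7019348144531, 168.93548583984375), (66.50399780273438, 27.98407554626465), 0.9433436989784241) [0.4865 0.1693 0.035 ]
top board ((649.9140014648438, 56.85968780517578), (182.5394744873047, 79.22703552246094), 88.36410522460938)
   front slope deg 0.44 at mid 0.04 0.4396
   left slope deg -0.36 at mid 0.55 0.2069
   right slope deg -1.26 at mid 0.55 -0.1086
side knob 58 [0.5944 0.3662 0.064 ] med z 0.0635 ((593.8201293945312, 367.0202331542969), (22.603973388671875, 27.263370513916016), 29.141141891479492)
  red all 201 ((598.6884765625, 361.4759521484375), (41.72738265991211, 58.029296875), 34.11793899536133)
side hole 15 ((486.0892639160156, 176.09295654296875), (11.47994613647461, 18.881059646606445), 83.9299545288086) [0.4837 0.1761 0.035 ]
side board ((646.3111572265625, 50.433372497558594), (209.6663360595703, 95.84102630615234), 89.65457916259766)
   front slope deg 0.36 at mid 0.04 0.4364
   left slope deg -0.74 at mid 0.55 0.2139
   right slope deg -0.41 at mid 0.55 -0.1096
stopper [0.442 0.344 0.058] [0.442 0.344 0.055]
bowl [0.71  0.342 0.045] [0.715 0.344 0.021]
tumbler [0.54  0.462 0.09 ] [0.549 0.476 0.008]
cork [0.337 0.455 0.03 ] [0.337 0.456 0.026]
cuvee [0.427 0.553 0.3  ] [0.427 0.554 0.296]
plug2 [0.665 0.457 0.064] [0.667 0.458 0.056]
plug [0.59  0.361 0.064] [0.589 0.361 0.069]
```

View pics/plug.png

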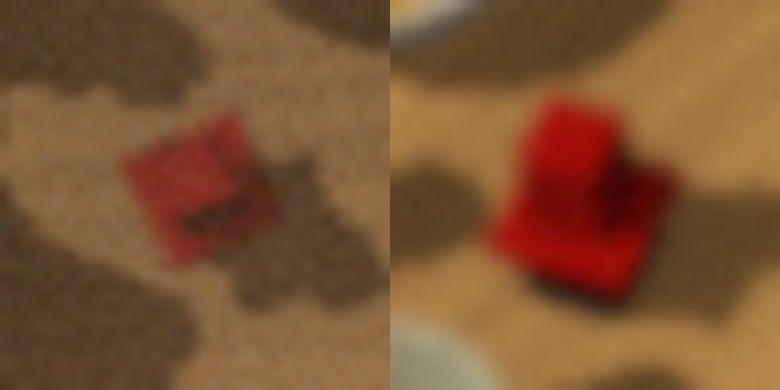

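The plug in this crop is turned about 25° (mod 90), and both views put it near (0.5955, 0.3655). I'll move above it now, with the gripper's closing axis at 26° mod 90 and the fingers part open, and sharpen the hole position in the same turn.

```bash
python3 - <<'E'
from h import *
from scipy.spatial.transform import Rotation as Ro
print("tophole",onplane("top",(279.0,211.4),.035))
for n in("top","side"):
    p=np.load(n+"0.npz")["p"]; g=cv2.cvtColor(p,cv2.COLOR_RGB2GRAY).astype(float)
    c=proj(n,[.487,.172,.035])[0]; u0,v0=np.round(c).astype(int)
    w=g[v0-11:v0+12,u0-11:u0+12]; v,u=np.mgrid[v0-11:v0+12,u0-11:u0+12]
    W=onplane(n,np.c_[u.ravel(),v.ravel()],.035); dk=np.clip(np.median(w)-8-w.ravel(),0,None)
    m=(abs(W[:,0]-.487)<.026)&(abs(W[:,1]-.172)<.026)
    b=m&(dk>20); print(n,c,np.median(w),"bin",W[b][:,:2].mean(0),W[b][:,:2].min(0),W[b][:,:2].max(0),b.sum())
s=r.get_state(); R=Ro.from_quat(s["eef_rot"]).as_matrix(); print(s["clock"],"tool y angle",np.degrees(np.arctan2(R[1,1],R[0,1])),s["tool_pos"])
E
```

```text
tophole [[0.49001525 0.16928723 0.035     ]]
top [278.20990098 212.24676811] 162.0 bin [0.4899942  0.16947862] [0.47372114 0.15199197] [0.50569285 0.18667026] 91
side [294.26592335 227.03128667] 185.0 bin [0.49023043 0.17201912] [0.47273623 0.15675823] [0.50625776 0.18603664] 87
0.1 tool y angle -66.629821443184 [ 0.24760248 -0.57324084  0.23798883]
```

Hole: (0.490, 0.1708). Its size checks at about 32 mm, and it agrees with the deck edges.

Call:
{"fn": "step_arm", "kwargs": {"increments": [[[1.7,4.6,0],[0,0,4.6]],[[1.7,4.6,0],[0,0,4.6]],[[1.7,4.6,0],[0,0,4.6]],[[1.7,4.6,0],[0,0,4.6]],[[1.7,4.6,0],[0,0,4.6]],[[1.7,4.6,0],[0,0,4.6]],[[1.7,4.6,0],[0,0,4.6]],[[1.7,4.6,0],[0,0,4.6]],[[1.7,4.6,0],[0,0,4.6]],[[1.7,4.6,0],[0,0,4.6]]], "fingers": 0.6, "grip_force": 25}}

```text
clock: 1.1
tool_pos: [0.4181, -0.112, 0.2387]
eef_rot: [0.821, 0.57, -0.0, 0.0]
contact_force: [1.3, -0.4, -0.4]
opening: 0.603
finger_force: 0.0
```

Call:
{"fn": "step_arm", "kwargs": {"increments": [[[1.7,4.6,0],[0,0,4.6]],[[1.7,4.6,0],[0,0,4.6]],[[1.7,4.6,0],[0,0,4.6]],[[1.7,4.6,0],[0,0,4.6]],[[1.7,4.6,0],[0,0,4.6]],[[1.7,4.6,0],[0,0,4.6]],[[1.7,4.6,0],[0,0,4.6]],[[1.7,4.6,0],[0,0,4.6]],[[1.7,4.6,0],[0,0,4.6]],[[1.7,4.6,0],[0,0,4.6]]]}}

```text
clock: 2.1
tool_pos: [0.5882, 0.3477, 0.2383]
eef_rot: [0.533, 0.846, -0.001, 0.0]
contact_force: [0.2, 0.5, -0.2]
opening: 0.597
finger_force: 0.0
```

Call:
{"fn": "step_arm", "kwargs": {"increments": [[[0.75,1.8,-3.3],[0,0,0]],[[0,0,-3.6],[0,0,0]],[[0,0,-3.6],[0,0,0]],[[0,0,-3.6],[0,0,0]],[[0,0,-3.0],[0,0,0]],[[0,0,-1.5],[0,0,0]],[[0,0,-1.0],[0,0,0]],[[0,0,-0.5],[0,0,0]],[[0,0,0],[0,0,0]],[[0,0,0],[0,0,0]]]}}

```text
clock: 3.1
tool_pos: [0.5962, 0.3649, 0.0391]
eef_rot: [0.535, 0.845, 0.001, 0.0]
contact_force: [0.3, -0.2, 0.9]
opening: 0.601
finger_force: 0.0
```

Call:
{"fn": "step_arm", "kwargs": {"increments": [[[0,0,0],[0,0,0]],[[0,0,0],[0,0,0]],[[0,0,0],[0,0,0]],[[0,0,0],[0,0,0]],[[0,0,0],[0,0,0]],[[0,0,0],[0,0,0]],[[0,0,0],[0,0,0]],[[0,0,0],[0,0,0]],[[0,0,0],[0,0,0]],[[0,0,0],[0,0,0]]], "fingers": 0, "grip_force": 25}}

```text
clock: 4.1
tool_pos: [0.5956, 0.3644, 0.0379]
eef_rot: [0.535, 0.845, 0.0, 0.0]
contact_force: [0.2, 0.1, 2.8]
opening: 0.247
finger_force: 24.5
```

Call:
{"fn": "step_arm", "kwargs": {"increments": [[[0,0,1.5],[0,0,0]],[[0,0,3],[0,0,0]],[[0,0,3],[0,0,0]],[[-1.5,-2.7,0],[0,0,-3.7]],[[-1.5,-2.8,0],[0,0,-3.7]],[[-1.5,-2.8,0],[0,0,-3.7]],[[-1.5,-2.8,0],[0,0,-3.7]],[[-1.5,-2.8,0],[0,0,-3.7]],[[-1.5,-2.8,0],[0,0,-3.7]],[[-1.5,-2.65,0],[0,0,-3.8]]]}}

```text
clock: 5.1
tool_pos: [0.4897, 0.1693, 0.1135]
eef_rot: [0.712, 0.702, 0.0, 0.0]
contact_force: [0.5, -0.4, -1.1]
opening: 0.245
finger_force: 24.5
```

Call:
{"fn": "step_arm", "kwargs": {"increments": [[[0,0,-1],[0,0,0]],[[0,0,-1],[0,0,0]],[[0,0,-0.5],[0,0,0]],[[0,0,0],[0,0,0]],[[0,0,0],[0,0,0]],[[0,0,0],[0,0,0]],[[0,0,0],[0,0,0]],[[0,0,0],[0,0,0]],[[0,0,0],[0,0,0]],[[0,0,0],[0,0,0]]]}}

```text
clock: 6.1
tool_pos: [0.4904, 0.1707, 0.0878]
eef_rot: [0.711, 0.703, 0.0, 0.0]
contact_force: [-0.3, 0.5, -0.1]
opening: 0.249
finger_force: 24.5
```

```bash
python3 - <<'E'
from h import *
s=r.get_state(); print(s["tool_pos"],s["eef_rot"],s["opening"],s["contact_force"])
tp=s["tool_pos"]; foot=tp[2]-.0379
ims=[]
for n in("top","side"):
    p,d=r.snapshot(n); np.savez(n+"1.npz",p=p,d=d)
    hsv=cv2.cvtColor(p,cv2.COLOR_RGB2HSV); H,S,V=[hsv[...,i].astype(int) for i in range(3)]
    m=((H<8)|(H>172))&(S>150)&(V>40); u0,v0=np.round(proj(n,[tp[0],tp[1],foot+.03])[0]).astype(int)
    v,u=np.nonzero(m); k=(abs(u-u0)<16)&(abs(v-v0)<16); W=onplane(n,np.c_[u,v][k],foot+.029)
    print(n,k.sum(),cv2.minAreaRect(W[:,:2].astype(np.float32)*1000) if k.sum()>4 else "")
    ims.append(cv2.resize(p[v0-24:v0+24,u0-24:u0+24],(390,390),interpolation=cv2.INTER_CUBIC))
cv2.imwrite("pics/held.png",np.hstack(ims)[:,:,::-1])
E
```

```text
[0.49044553 0.17070088 0.08782332] [7.11051530e-01 7.03139895e-01 8.60156994e-05 5.23722421e-05] 0.2491136681793064 [-0.28743777  0.53137161 -0.09708117]
top 0 
side 134 ((497.650390625, 172.44493103027344), (29.465787887573242, 64.04364013671875), 66.28400421142578)
```

View pics/held.png

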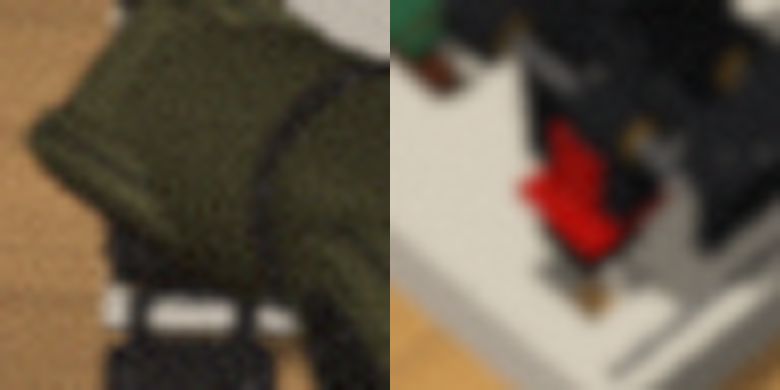

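The side crop shows the plug held upright above the hole. The flange's left corner is at about crop (521,188), the near corner at (598,258) and the right corner at (660,192). The arm blocks the top view. I'll compare these corners with the projection of a centred plug.

```bash
python3 - <<'E'
from h import *
tp=np.array([.4904,.1707,.0878]); foot=tp[2]-.0379
u0,v0=np.round(proj("side",[tp[0],tp[1],foot+.03])[0]).astype(int); a=np.radians(-.7)
def crop(X): q=proj("side",X)-[u0-24,v0-24]; return ((q+.5)*8.125-.5+[390,0]).round(0)
for z in(.026,.032):
  for sx,sy in((1,1),(-1,1),(-1,-1),(1,-1)):
    x,y=.02*sx,.02*sy; X=[tp[0]+x*np.cos(a)-y*np.sin(a),tp[1]+x*np.sin(a)+y*np.cos(a),foot+z]; print(z,sx,sy,crop(X))
J=(crop([tp[0]+.01,tp[1],foot+.03])-crop(tp+[-0.01,0,foot+.03-tp[2]]))/20; K=(crop([tp[0],tp[1]+.01,foot+.03])-crop([tp[0],tp[1]-.01,foot+.03]))/20
print("px per mm x,y",J,K)
E
```

```text
0.026 1 1 [[509. 200.]]
0.026 -1 1 [[588. 266.]]
0.026 -1 -1 [[669. 204.]]
0.026 1 -1 [[590. 140.]]
0.032 1 1 [[509. 190.]]
0.032 -1 1 [[588. 255.]]
0.032 -1 -1 [[670. 193.]]
0.032 1 -1 [[590. 129.]]
px per mm x,y [[-2.  -1.6]] [[-2.    1.55]]
```

The reading suggests a small offset of −1 to −2 mm in y, well within the chamfer's capture range. I'll nudge +1 mm in y and descend gently.

Call:
{"fn": "step_arm", "kwargs": {"increments": [[[0,0.1,-0.5],[0,0,0]],[[0,0,-0.5],[0,0,0]],[[0,0,-0.3],[0,0,0]],[[0,0,-0.2],[0,0,0]],[[0,0,-0.2],[0,0,0]],[[0,0,-0.2],[0,0,0]],[[0,0,-0.2],[0,0,0]],[[0,0,-0.2],[0,0,0]],[[0,0,0],[0,0,0]],[[0,0,0],[0,0,0]]]}}

```text
clock: 7.2
tool_pos: [0.4903, 0.1716, 0.0646]
eef_rot: [0.711, 0.703, -0.0, 0.0]
contact_force: [-0.3, -0.9, -1.8]
opening: 0.249
finger_force: 24.5
```

It's in the hole with almost no force. I'll push it home.

Call:
{"fn": "step_arm", "kwargs": {"increments": [[[0,0,-0.3],[0,0,0]],[[0,0,-0.3],[0,0,0]],[[0,0,-0.3],[0,0,0]],[[0,0,-0.3],[0,0,0]],[[0,0,-0.3],[0,0,0]],[[0,0,-0.2],[0,0,0]],[[0,0,-0.15],[0,0,0]],[[0,0,-0.1],[0,0,0]],[[0,0,0],[0,0,0]],[[0,0,0],[0,0,0]]]}}

```text
clock: 8.2
tool_pos: [0.4909, 0.1715, 0.0461]
eef_rot: [0.711, 0.703, 0.0, 0.001]
contact_force: [-0.6, -1.3, 8.6]
opening: 0.246
finger_force: 25.0
```

It's seated: 8.6 N up at the expected height. I'll release, retract and check.

Call:
{"fn": "step_arm", "kwargs": {"increments": [[[0,0,0],[0,0,0]],[[0,0,0],[0,0,0]],[[0,0,0],[0,0,0]],[[0,0,0],[0,0,0]],[[0,0,0.5],[0,0,0]],[[0,0,2],[0,0,0]],[[0,0,3],[0,0,0]],[[0,-3,3],[0,0,0]],[[0,-4.5,1.5],[0,0,0]],[[0,-4.9,0],[0,0,0]]], "fingers": 0.6}}

```text
clock: 9.2
tool_pos: [0.492, 0.048, 0.1477]
eef_rot: [0.71, 0.704, 0.003, 0.001]
contact_force: [1.1, -0.4, -0.3]
opening: 0.601
finger_force: 0.0
```

Call:
{"fn": "step_arm", "kwargs": {"increments": [[[0,-4.9,0],[0,0,0]],[[0,-4.9,0],[0,0,0]],[[0,-4.9,0],[0,0,0]],[[0,-4.9,0],[0,0,0]],[[0,-4.9,0],[0,0,0]],[[0,-4.9,0],[0,0,0]],[[0,-2,0],[0,0,0]],[[0,0,0],[0,0,0]],[[0,0,0],[0,0,0]],[[0,0,0],[0,0,0]]]}}

```text
clock: 10.2
tool_pos: [0.4908, -0.2638, 0.1455]
eef_rot: [0.71, 0.704, 0.001, -0.0]
contact_force: [0.7, 0.2, -0.5]
opening: 0.601
finger_force: 0.0
```

```bash
python3 - <<'E'
from h import *
s=r.get_state(); print(s["tool_pos"],s["eef_rot"],s["opening"])
ims=[]
for n in("top","side"):
    p,d=r.snapshot(n); np.savez(n+"2.npz",p=p,d=d); P=cloud(n,d)
    hsv=cv2.cvtColor(p,cv2.COLOR_RGB2HSV); H,S,V=[hsv[...,i].astype(int) for i in range(3)]
    m=((H<8)|(H>172))&(S>150)&(V>40)&(np.hypot(P[...,0]-.49,P[...,1]-.17)<.05)
    print(n,m.sum(),"zmax pct",np.percentile(P[m][:,2],[50,90,98]) if m.sum() else "")
    u0,v0=np.round(proj(n,[.49,.171,.05])[0]).astype(int)
    ims.append(cv2.resize(p[v0-24:v0+24,u0-24:u0+24],(390,390),interpolation=cv2.INTER_CUBIC))
    # strip: copper plate + dark batten top from original
    p=np.load(n+"0.npz")["p"];P=cloud(n,np.load(n+"0.npz")["d"])
    hsv=cv2.cvtColor(p,cv2.COLOR_RGB2HSV); H,S,V=[hsv[...,i].astype(int) for i in range(3)]
    reg=(abs(P[...,0]-.49)<.075)&(abs(P[...,1]+.315)<.095)
    b=reg&(P[...,2]>.032)&(P[...,2]<.055)&(V<110); v,u=np.nonzero(b); W=onplane(n,np.c_[u,v],.044); print(" batten",len(u),cv2.minAreaRect(W[:,:2].astype(np.float32)*1000),np.median(P[b],0))
    c=reg&(P[...,2]<.012)&(H<12)&(S>150)&(V>90); v,u=np.nonzero(c); W=onplane(n,np.c_[u,v],.004)
    e=[];L=[]
    for y in np.arange(-.37,-.255,.01): e.append((y,W[abs(W[:,1]-y)<.006][:,0].max()))
    f=np.polyfit(*np.array(e).T,1); print(" front",np.degrees(f[0]),np.polyval(f,-.315),"y range",[(W[abs(W[:,0]-x)<.006][:,1].min().round(4),W[abs(W[:,0]-x)<.006][:,1].max().round(4)) for x in(.48,.51,.53)])
cv2.imwrite("pics/home.png",np.hstack(ims)[:,:,::-1])
E
```

```text
[ 0.49080565 -0.2638443   0.14549059] [ 7.09831301e-01  7.04371343e-01  6.14984351e-04 -3.95062043e-04] 0.601131421397932
top 103 zmax pct [0.04346215 0.07444475 0.07742273]
 batten 151 ((450.77288818359375, -312.2303466796875), (144.49530029296875, 12.680423736572266), 88.18403625488281) [ 0.4506864  -0.31570604  0.04269153]
 front 1.645760839024372 0.532394362700404 y range [(np.float64(-0.3861), np.float64(-0.242)), (np.float64(-0.3865), np.float64(-0.2421)), (np.float64(-0.3902), np.float64(-0.2422))]
side 154 zmax pct [0.05252161 0.0730952  0.07445174]
 batten 156 ((447.2367858886719, -307.5470275878906), (155.17327880859375, 18.806787490844727), 89.42447662353516) [ 0.44739401 -0.30283841  0.04373835]
 front 1.8039115788621252 0.5310719015774781 y range [(np.float64(-0.3845), np.float64(-0.2405)), (np.float64(-0.3852), np.float64(-0.2421)), (np.float64(-0.386), np.float64(-0.245))]
```

View pics/home.png

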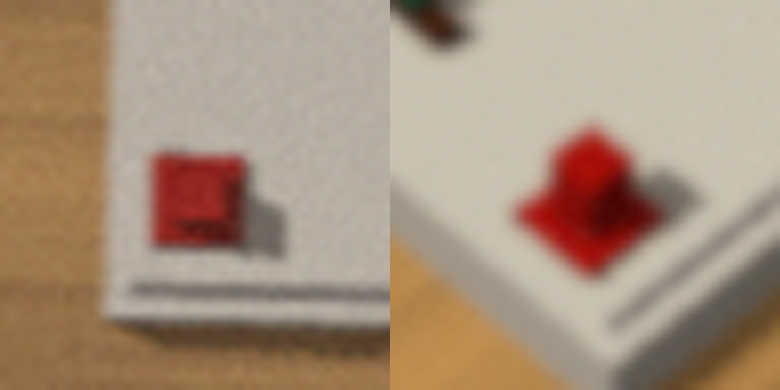

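The plug sits square and flush in both views: knob top at z = 0.073 as expected. Next is the strip, with batten centre about (0.449, −0.314) and yaw −1.7°.

Call:
{"fn": "step_arm", "kwargs": {"increments": [[[-2.1,-2.5,0],[0,0,-1.2]],[[-2.1,-2.5,-2],[0,0,0]],[[0,0,-3],[0,0,0]],[[0,0,-3],[0,0,0]],[[0,0,-3],[0,0,0]],[[0,0,-1.3],[0,0,0]],[[0,0,-0.7],[0,0,0]],[[0,0,-0.3],[0,0,0]],[[0,0,0],[0,0,0]],[[0,0,0],[0,0,0]]]}}

```text
clock: 11.3
tool_pos: [0.4491, -0.3166, 0.0132]
eef_rot: [0.718, 0.696, 0.0, 0.001]
contact_force: [-0.1, 0.2, -0.1]
opening: 0.601
finger_force: 0.0
```

Call:
{"fn": "step_arm", "kwargs": {"increments": [[[0,0,0],[0,0,0]],[[0,0,0],[0,0,0]],[[0,0,0],[0,0,0]],[[0,0,0],[0,0,0]],[[0,0,0],[0,0,0]],[[0,0,0],[0,0,0]],[[0,0,0],[0,0,0]],[[0,0,0],[0,0,0]],[[0,0,0],[0,0,0]],[[0,0,0],[0,0,0]]], "fingers": 0, "grip_force": 55}}

```text
clock: 12.3
tool_pos: [0.4488, -0.3162, 0.0123]
eef_rot: [0.718, 0.696, 0.0, 0.0]
contact_force: [1.1, -0.4, -0.4]
opening: 0.133
finger_force: 55.0
```

Call:
{"fn": "step_arm", "kwargs": {"increments": [[[0,0,1],[0,0,0]],[[0,0,2.5],[0,0,0]],[[0,0,3],[0,0,0]],[[0,0,1.5],[0,0,0]],[[0,1.5,0],[0,0,0.6]],[[0,3,0],[0,0,0.5]],[[1,4.4,0],[0,0,0]],[[1,4.4,0],[0,0,0]],[[1,4.4,0],[0,0,0]],[[1,4.4,0],[0,0,0]]]}}

```text
clock: 13.3
tool_pos: [0.4865, -0.0925, 0.0914]
eef_rot: [0.711, 0.703, -0.001, -0.001]
contact_force: [0.7, -0.4, -4.0]
opening: 0.133
finger_force: 55.0
```

Call:
{"fn": "step_arm", "kwargs": {"increments": [[[1,4.4,0],[0,0,0]],[[0,4.4,0],[0,0,0]],[[0,3,0],[0,0,0]],[[0,1.6,0],[0,0,0]],[[0,0.9,-0.5],[0,0,0]],[[0,0,-1],[0,0,0]],[[0,0,-0.8],[0,0,0]],[[0,0,0],[0,0,0]],[[0,0,0],[0,0,0]],[[0,0,0],[0,0,0]]]}}

```text
clock: 14.3
tool_pos: [0.4985, 0.0469, 0.0693]
eef_rot: [0.712, 0.702, -0.0, 0.0]
contact_force: [-0.5, 0.9, -4.0]
opening: 0.128
finger_force: 55.0
```

```bash
cat > look.py <<'E'
from h import *
import sys
k=sys.argv[1]; s=r.get_state(); print(s["clock"],s["tool_pos"],s["eef_rot"],s["contact_force"],s["moment"],s["opening"])
p,d=r.snapshot("side"); np.savez("side"+k+".npz",p=p,d=d)
u0,v0=np.round(proj("side",[.55,.05,.05])[0]).astype(int)
q=p[v0-55:v0+55,u0-70:u0+70]; print("crop origin",u0-70,v0-55,"scale",5)
cv2.imwrite("pics/look%s.png"%k,cv2.resize(q,(700,550),interpolation=cv2.INTER_CUBIC)[:,:,::-1])
E
python3 look.py 3
```

```text
14.3 [0.49850597 0.04687768 0.06925652] [ 7.12142739e-01  7.02034681e-01 -5.52920629e-05  1.53611077e-04] [-0.48488547  0.88534862 -4.0475409 ] [-0.08161206  0.0888097  -0.04907367] 0.1279303421603664
crop origin 238 135 scale 5
```

View pics/look3.png

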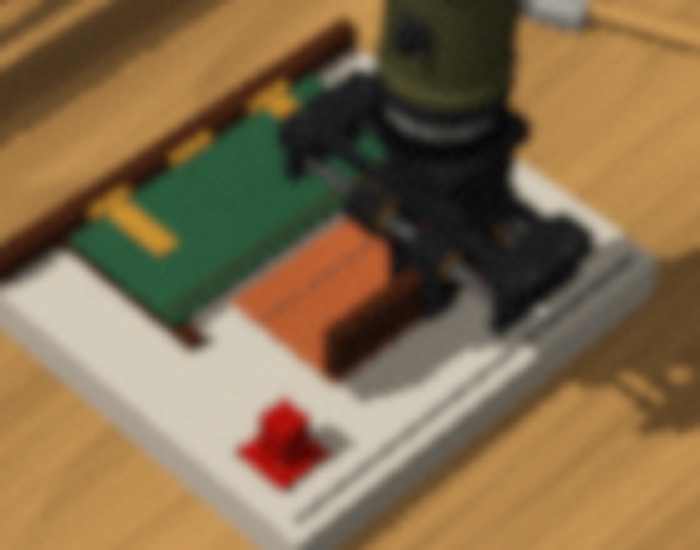

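The strip is held level in front of the slot. The front-left corner is at crop (235,297), and the plug is undisturbed. I'll check the corner against the model and lower it onto the deck.

```bash
python3 - <<'E'
from h import *
print(onplane("side",[(238+235.5/5-.5,135+297.5/5-.5),(238+333.5/5-.5,135+378/5-.5)],.061)[0], "expect ~",.4985+.084,.0489+.075)
P=cloud("side",np.load("side3.npz")["d"]); p=np.load("side3.npz")["p"]; hsv=cv2.cvtColor(p,cv2.COLOR_RGB2HSV); H,S,V=[hsv[...,i].astype(int) for i in range(3)]
c=(H<12)&(S>150)&(V>130)&(abs(P[...,0]-.55)<.04)&(abs(P[...,1]-.05)<.1)
q=P[c]; A=np.c_[q[:,:2]-[.54,.05],np.ones(len(q))]; print(len(q),np.linalg.lstsq(A,q[:,2],rcond=None)[0])
E
```

```text
[0.58242204 0.11878022 0.061     ] expect ~ 0.5825 0.1239
408 [-0.11438707 -0.01372998  0.06283277]
```

Call:
{"fn": "step_arm", "kwargs": {"increments": [[[0,0,-0.8],[0,0,0]],[[0,0,-0.6],[0,0,0]],[[0,0,-0.3],[0,0,0]],[[0,0,-0.2],[0,0,0]],[[0,0,-0.1],[0,0,0]],[[0,0,-0.1],[0,0,0]],[[0,0,-0.1],[0,0,0]],[[0,0,0],[0,0,0]],[[0,0,0],[0,0,0]],[[0,0,0],[0,0,0]]]}}

```text
clock: 15.35
tool_pos: [0.4985, 0.0478, 0.0474]
eef_rot: [0.712, 0.703, 0.0, 0.0]
contact_force: [0.6, -0.3, -0.8]
opening: 0.132
finger_force: 55.0
```

Call:
{"fn": "step_arm", "kwargs": {"increments": [[[0.4,0.05,0],[0,0,0]],[[0.4,0.05,0],[0,0,0]],[[0.4,0.05,0],[0,0,0]],[[0.4,0.05,0],[0,0,0]],[[0.4,0,0],[0,0,0]],[[0.4,0,0],[0,0,0]],[[0.4,0,0],[0,0,0]],[[0.4,0,0],[0,0,0]],[[0,0,0],[0,0,0]],[[0,0,0],[0,0,0]]]}}

```text
clock: 16.35
tool_pos: [0.5316, 0.0498, 0.0473]
eef_rot: [0.712, 0.702, 0.001, 0.001]
contact_force: [0.6, -0.1, 0.3]
opening: 0.13
finger_force: 55.0
```

Call:
{"fn": "step_arm", "kwargs": {"increments": [[[0.3,0,0],[0,0,0]],[[0.3,0,0],[0,0,0]],[[0.2,0,0],[0,0,0]],[[0,0,-0.1],[0,0,0]],[[0,0,-0.1],[0,0,0]],[[0,0,-0.1],[0,0,0]],[[0,0,0],[0,0,0]],[[0,0,0],[0,0,0]],[[0,0,0],[0,0,0]],[[0,0,0],[0,0,0]]]}}

```text
clock: 17.35
tool_pos: [0.5379, 0.0497, 0.0472]
eef_rot: [0.711, 0.703, -0.0, 0.001]
contact_force: [-9.5, -0.3, 33.0]
opening: 0.13
finger_force: 55.0
```

```bash
python3 look.py 4
```

```text
17.35 [0.53789277 0.04969374 0.04722768] [ 7.11463537e-01  7.02722508e-01 -1.66262889e-04  8.27134407e-04] [-9.45212468 -0.30248799 33.02405783] [-0.22218995  1.96430741  0.0386311 ] 0.13033528406070485
crop origin 238 135 scale 5
```

View pics/look4.png

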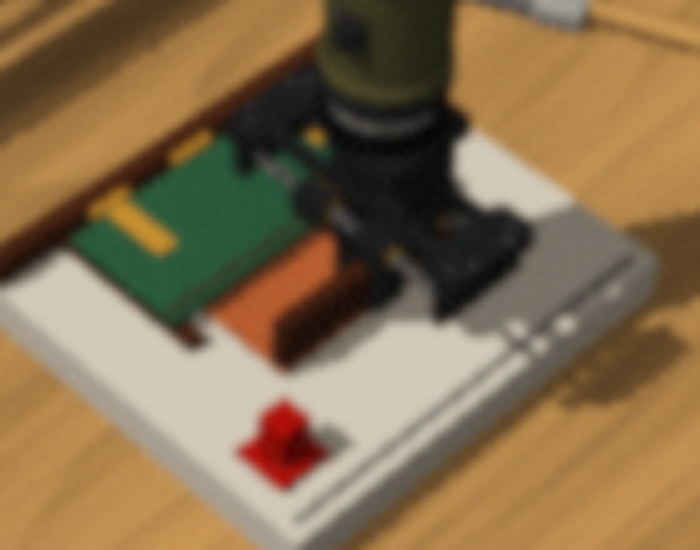

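The strip's scribed line has gone under the board edge, the board looks level, and the rear-left corner is at about crop (285,370). The push is 33 N, so I'll ease it a bit and check the corner and the board's height.

Call:
{"fn": "step_arm", "kwargs": {"increments": [[[0,0,0.1],[0,0,0]],[[0,0,0],[0,0,0]],[[0,0,0],[0,0,0]],[[0,0,0],[0,0,0]],[[0,0,0],[0,0,0]],[[0,0,0],[0,0,0]],[[0,0,0],[0,0,0]],[[0,0,0],[0,0,0]],[[0,0,0],[0,0,0]],[[0,0,0],[0,0,0]]]}}

```text
clock: 18.4
tool_pos: [0.5379, 0.0497, 0.0473]
eef_rot: [0.711, 0.703, -0.0, 0.0]
contact_force: [-7.9, -1.0, 23.1]
opening: 0.13
finger_force: 55.0
```

```bash
python3 - <<'E'
from h import *
f=lambda x,y:(238+(x+.5)/5-.5,135+(y+.5)/5-.5)
print("rear-left",onplane("side",f(285,370),.035)[0],"expect x .532 y .125")
print("plate/board edge left",onplane("side",f(212,310),.039)[0])
p,d=r.snapshot("side"); r0=np.load("side0.npz")
for nm,(p,d) in(("now",(p,d)),("start",(r0["p"],r0["d"]))):
    P=cloud("side",d); hsv=cv2.cvtColor(p,cv2.COLOR_RGB2HSV); H,S=[hsv[...,i].astype(int) for i in(0,1)]
    g=(H>50)&(H<95)&(S>90)&(P[...,0]>.605)&(P[...,0]<.68)&(P[...,1]>.07)&(P[...,1]<.14)&(abs(P[...,2]-.053)<.015)
    q=P[g]; A=np.c_[q[:,0]-.6,np.ones(len(q))]; print(nm,len(q),"slope,z@edge",np.linalg.lstsq(A,q[:,2],rcond=None)[0])
s=r.get_state(); print(s["tool_pos"],s["eef_rot"],s["contact_force"],s["qd"].round(3).max())
E
```

```text
rear-left [0.53570088 0.121904   0.035     ] expect x .532 y .125
plate/board edge left [0.59836992 0.12281116 0.039     ]
now 315 slope,z@edge [0.00676556 0.05212287]
start 317 slope,z@edge [0.00540693 0.05211672]
[0.53786196 0.0497     0.04725362] [ 7.11482412e-01  7.02703683e-01 -2.78488445e-04  4.83464642e-04] [-7.58452109 -0.81159779 23.92249737] 0.001
```

```bash
python3 -c "
from plant import r
print(r.finish_job())"
```

```text
the job is handed in; nothing more can be done
None
```

The job is handed in at about 18.5 s: the plug is home and released, and the strip is tucked about 24 mm under the board, still held and pressed flat with about 23 N; the board was not lifted. No verdict came back.

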